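# Close the air sampler: key the head onto its pins and hold it home

## Robot

A 6-joint arm with a two-finger parallel gripper is mounted at the origin on the work surface. World frame = base frame: x ahead of the robot, y to its left, z up, the work surface at z = 0. Lengths are in m, angles in rad, forces in N, time in s.
With the tool pointing down it reaches from about 0.3 to 0.875 m from the base axis. Payload 6.4 kg.
Tool frame: the origin (TCP) lies between the finger pads; the fingertips stand 19 mm ahead of it and the grasp point (between the pads) is the TCP; z points along the fingers, y is the line along which they close (so a half turn about z gives the same grasp; the last joint's range is limited). The gripper opens to 88 mm and grips with 3 to 60 N. Pads are 18 mm wide; open, the fingers measure 123 mm over their backs; the gripper's body (75 mm by 187 mm) begins 45 mm behind the grasp point.
Start: joints at [-1.329, 0.181, 1.607, -0, 1.354, -0.206], TCP at [0.249, -0.518, 0.258] pointing down, gripper open.
Joint ranges: [-2.99, 2.99], [-0.89, 2.07], [0.3, 2.58], [-1.14, 4.28], [0, 2.63], [-3.12, 3.12]. Speed limits (rad/s): [2.57, 2.57, 3.01, 3.14, 3.14, 3.14].

## Interface

Orientations are given as a rotation vector (axis times angle).
In Python, from rig import bot gives the robot as it stands. The module is installed in compiled form; this text tells all that it offers.
- The arm moves only by the tool drive_tool, never from a script. Its argument "deltas" is a list that holds one entry, the list of rows, each a list of 5 numbers: the finger opening in mm, from 0 to 88.1, then the shift along the world's x, y, z in mm, then the turn about the world's z in degrees. In form: [[[gripper, tx, ty, tz, twist], ...]]. A call has 1 to 20 rows; each row is the pose to reach, as a shift and turn from the pose commanded when the call began; what a row does not reach only later rows make up. A row lasts 1/8 s, in which the tool goes at most 62.5 mm and 10.7 degrees, less where a joint would pass 70% of its speed; a pose out of reach is approached as far as the arm can. A call with a gripper value outside its range is refused whole. The fingers move at their own pace and stop on an object; "squeeze" is the grip in N (left out, the last holds). Time passes only in rows, so rows that repeat a pose let the fingers close. It gives the time, the measured TCP pose, the force, the opening and the grip force at its end, in the units of the state.
- bot.get_state(): the state, without advancing time (a new reading comes with each control period).
- bot.read_camera(name): name is "scene" or "side" or "wrist"; returns a dict with "image" (420x560x3 uint8, red, green, blue), "range_z" (420x560 float32, m along the optical axis (not along the pixel's ray), 0 where there is no reading), "vertical_fov" (degrees; the focal length in pixels is half the picture's height over the tangent of half this angle, whatever the lens; pixels are square), "cx", "cy" (the principal point, pixels), "dist_coeffs" ([k1, k2, p1, p2, k3] as OpenCV has them; the pictures are not rectified), "extrinsics" (4x4, takes a point from camera to world coordinates); the wrist camera has in their place "T_tool_cam" (4x4, takes a point from camera to tool coordinates, whose origin is the TCP and whose axes are the flange's). Camera axes: x right, y down, z forward; pixel columns grow to the right and rows downward; lengths in m; the calibration is good to about 2 mm. A picture is of the moment at which its call begins: read the wrist's pose just before it.
- bot.sign_off(): hands the job in; it is judged then, once.
The state is a dict: "time": time; "qpos": joint angles; "qvel": joint speeds; "joint_efforts": joint torques, N m; "position": TCP position; "tool_rot": TCP orientation; "wrist_force": force on the tool from outside, world axes, zero at the start; "ft_torque": the same for the moment, N m; "finger_gap": finger opening in m; "grasp_force": force on a finger pad.
Only numpy, scipy, OpenCV 4.12 (cv2) and the standard library are available. Lean on these libraries where they do the work, as an engineer would, in place of code of your own. Each camera call takes 0.05 s, during which the arm holds its last target. There are 200 camera calls.

## Task

The air sampler has just been loaded with a culture plate; close it up. Pick up the sampling head by its black knurled collar, set it over the plate on the sampler and turn it until the keyways hidden under its rim drop over the sampler's pins, then push it down fully home against the spring. Finish while still gripping the collar and holding the head pressed fully home (do not let go), and leave the stack of plates, the spray bottle and the marker where they are.

Things in the scene. Friction and masses are not known exactly. Their poses are not given: they have to be found in the camera images.
- head: sampling head, a loose round aluminium cap of 0.15 to 0.31 kg standing rim down on the bench. Skirt 86 mm in diameter, 36 mm high, open below, bore 67 mm in diameter with a flat ceiling 30 mm above the rim; on top, coaxial, the black knurled collar. Origin: centre of the rim's underside; z up along the axis.
- collar (a point): middle of the head's black knurled collar, on the axis 54 mm above the rim: the part to grip. The collar is 48 mm in diameter and runs from 36 to 72 mm above the rim, any grip yaw will do.
- keyway (a point): mouth of one of the head's three keyways, at the rim on the head's +x axis, 36 mm from the centre. They lie 120 degrees apart, 11 mm wide and 12 mm deep, cut from below in the inside of the wall and hidden by the skirt; red radial marks on the skirt's top show their directions.
- sampler: air sampler, a fixed white drum 110 mm in diameter. Origin: centre of its underside on the bench, z up. Its flat deck is 90 mm above the bench with a 64 mm spigot on it. A culture plate, 52 mm in diameter, lies on a sprung carrier on the spigot, its top 35 mm above the deck.
- spigot (a point): centre of the spigot's top, 18 mm above the deck. It is 64 mm in diameter, its top 4 mm tapering to 58. Three radial pins 6 mm thick, 120 degrees apart, stick out of its side to 39 mm from the axis, tops 9 mm above the deck. Their bearing differs each time, whatever the sampler's yaw, and is not given: look before covering, or feel by turning the lightly pressed head up to 60 degrees each way.
- deck (a point): centre of the deck, on the spigot's axis. Not keyed, the head rests on the pins with its origin 9 mm above this point; fully home, its origin is at this point, rim on deck. The keyways pass the pins within about 4 degrees. The plate's spring meets the head's ceiling 5 mm above home and pushes up 6 N there, 10 N at home, so a head let go rises again.
- plates: bystander: stack of four culture plates, 60 mm in diameter, 60 mm high, loose. Origin: centre of its underside. It and the head may stand on either side of the sampler.
- spray: bystander: clear spray bottle with white trigger head, 68 mm in diameter, 192 mm high, loose. Origin: centre of its underside.
- marker: bystander: white marker pen with blue cap lying on the bench, 120 mm long, 14 mm thick, loose. Origin: under its middle, x along the pen.
Mind the look-alikes: they are no part of the job. Several things look just like the sampler: the one meant starts farthest from the robot's base.

How it is judged:
By the outcome, as a careful person would: the job done as asked, in the order asked, and still so for the second after the job is handed in, while the arm keeps its last pose, push and grip.
It also fails if it takes over 64 s, if anything falls off the work surface, if the arm or the gripper's body presses on something with over 40 N, if the wrist force passes 120 N, or if a joint passes its speed limit or range.

## Working session

There is one attempt and no reset: what is moved stays moved. The work goes in short steps, Python scripts to look and compute and a tool call to move; the robot and the scene stay as the last step left them, time stands still between calls to the robot, and variables do not carry over. Pictures are saved under pics/ and viewed, at most 10 in all, crops included, and the job is handed in when it is done.

Besides the shell and the picture viewer there is one more tool, called after "Call:" in YAML: its name, and indented under it one key for each argument. drive_tool: Moves the arm, as the interface text tells. Its arguments: {"type":"object","properties":{"deltas":{"type":"array","items":{"type":"array","items":{"type":"array","items":{"type":"number"}}}},"squeeze":{"type":"number"}},"required":["deltas"]}

```bash
mkdir -p pics; cat > h.py <<'E'
import numpy as np, cv2
from rig import bot
from scipy.spatial.transform import Rotation as R
def cam(n):
    s=bot.get_state(); c=bot.read_camera(n)
    h=c["image"].shape[0]; f=h/2/np.tan(np.radians(c["vertical_fov"])/2)
    c["K"]=np.array([[f,0,c["cx"]],[0,f,c["cy"]],[0,0,1]]); c["d"]=np.array(c["dist_coeffs"],float)
    if n=="wrist":
        T=np.eye(4); T[:3,:3]=R.from_rotvec(s["tool_rot"]).as_matrix(); T[:3,3]=s["position"]
        c["T"]=T@np.array(c["T_tool_cam"])
    else: c["T"]=np.array(c["extrinsics"])
    return c
def rays(c,px):
    u=cv2.undistortPoints(np.array(px,float).reshape(-1,1,2),c["K"],c["d"]).reshape(-1,2)
    return np.c_[u,np.ones(len(u))]
def plane(c,px,z):
    d=rays(c,px)@c["T"][:3,:3].T; o=c["T"][:3,3]
    return o+d*((z-o[2])/d[:,2])[:,None]
def depth(c,px):
    p=np.array(px,int).reshape(-1,2); z=c["range_z"][p[:,1],p[:,0]]
    return (rays(c,px)*z[:,None])@c["T"][:3,:3].T+c["T"][:3,3]
def cloud(c):
    g=np.stack(np.meshgrid(np.arange(560),np.arange(420)),-1).reshape(-1,2)
    return depth(c,g).reshape(420,560,3)
def proj(c,P):
    Ti=np.linalg.inv(c["T"]); return cv2.projectPoints(np.array(P,float).reshape(-1,3),cv2.Rodrigues(Ti[:3,:3])[0],Ti[:3,3],c["K"],c["d"])[0].reshape(-1,2)
def save(c,n): cv2.imwrite("pics/"+n,c["image"][:,:,::-1])
E
python3 - <<'E'
from h import *
for n in("scene","side"):
    c=cam(n); save(c,n+"0.png"); print(n,c["T"].round(3).tolist(),c["vertical_fov"])
    P=cloud(c); ok=c["range_z"]>0
    # clusters above the bench
    m=(ok&(P[...,2]>.03)&(P[...,2]<.3)).astype(np.uint8)
    k,l,s,ce=cv2.connectedComponentsWithStats(m)
    for i in range(1,k):
        if s[i,4]>150:
            q=P[l==i]; print(ce[i].round(),s[i,4],q.min(0).round(3),q.max(0).round(3))
print(bot.get_state())
E
```

```text
scene [[0.11, 0.862, -0.496, 1.008], [0.994, -0.097, 0.051, -0.031], [-0.004, -0.498, -0.867, 0.858], [0.0, 0.0, 0.0, 1.0]] 56.52952526125061
[254.  47.] 3038 [-0.036 -0.092  0.03 ] [0.295 0.126 0.3  ]
[553.  67.] 498 [0.128 0.832 0.03 ] [0.25  0.866 0.139]
[46. 58.] 177 [ 0.22  -0.482  0.238] [ 0.24  -0.457  0.292]
[ 53. 122.] 3758 [ 0.043 -0.658  0.03 ] [ 0.357 -0.452  0.103]
[79. 90.] 453 [ 0.072 -0.54   0.03 ] [ 0.129 -0.481  0.074]
[476. 149.] 2647 [0.354 0.442 0.03 ] [0.489 0.654 0.064]
[221. 154.] 1742 [ 0.333 -0.168  0.03 ] [ 0.438 -0.06   0.128]
[281. 198.] 1931 [ 0.476 -0.032  0.03 ] [0.587 0.077 0.129]
[391. 190.] 846 [0.479 0.255 0.03 ] [0.562 0.341 0.075]
[167. 214.] 607 [ 0.505 -0.278  0.03 ] [ 0.564 -0.219  0.063]
[380. 254.] 1480 [0.678 0.174 0.03 ] [0.745 0.243 0.194]
side [[-0.931, -0.267, 0.248, 0.362], [-0.364, 0.662, -0.655, 0.57], [0.01, -0.7, -0.714, 0.714], [0.0, 0.0, 0.0, 1.0]] 46.68882321666102
[467.  33.] 4794 [ 0.203 -0.986  0.03 ] [ 0.485 -0.551  0.298]
[466. 108.] 1942 [ 0.244 -0.586  0.03 ] [ 0.354 -0.447  0.09 ]
[338. 156.] 668 [ 0.504 -0.28   0.03 ] [
[... 327 characters left out ...]
1, 'qpos': array([-1.32927683e+00,  1.81475884e-01,  1.60788095e+00, -2.13294662e-05,
        1.35379219e+00, -2.06260218e-01]), 'qvel': array([-1.64964045e-03, -2.07255998e-03, -2.47633892e-03, -1.37298386e-04,
       -9.25972929e-05,  4.79521328e-04]), 'joint_efforts': array([ 1.74910347e-03, -4.34819198e+01, -3.42695940e+01,  7.05747446e-02,
        3.39672819e-02, -2.35202356e-05]), 'position': array([ 0.24887779, -0.51785791,  0.25690814]), 'tool_rot': array([-3.06166368e+00, -6.97170799e-01,  7.57681012e-05]), 'wrist_force': array([ 0.7680933 ,  0.05636324, -0.08776783]), 'ft_torque': array([-0.01068276,  0.01170039, -0.01100641]), 'grasp_force': 0.0, 'finger_gap': 0.08815446560774214}
```

View pics/scene0.png

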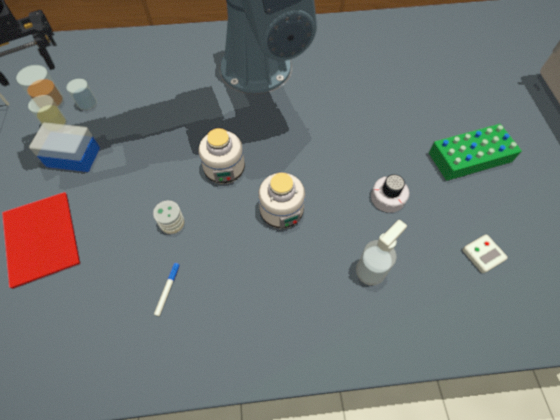

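View pics/side0.png

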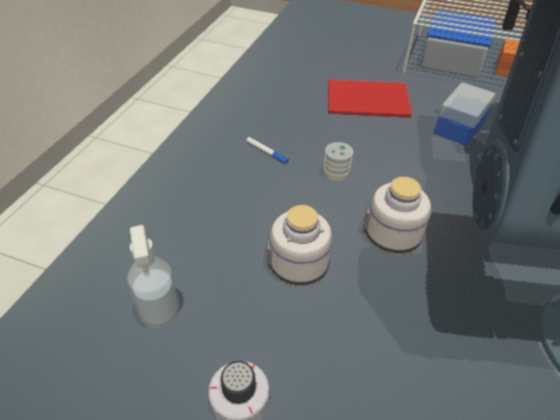

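Candidates in the scene image: sampler look-alikes at (221,154), about 0.40 m out, and (281,198), about 0.53 m out. The farther one, (281,198), is the sampler meant. The only head is at (391,190), with red marks. The plate stack is at (168,216), the spray at (378,258) and the marker at (167,290). I'll move to look at the sampler from above.

Call:
drive_tool:
  deltas:
    - [[88, 25, 50, 20, 0], [88, 50, 100, 40, 0], [88, 80, 160, 60, 0], [88, 110, 215, 70, 0], [88, 135, 270, 80, 0], [88, 165, 325, 80, 0], [88, 190, 380, 80, 0], [88, 215, 435, 80, 0], [88, 240, 490, 80, 0], [88, 260, 520, 80, 0], [88, 260, 520, 80, 0], [88, 260, 520, 80, 0]]

```text
time: 1.6
position: [0.5085, 0.0013, 0.3372]
tool_rot: [-3.063, -0.698, 0.002]
wrist_force: [-0.2, -0.2, 0.3]
finger_gap: 0.0879
grasp_force: 0.0
```

```bash
python3 - <<'E'
from h import *
c=cam("wrist"); save(c,"w1.png"); print(np.array(c["T_tool_cam"]).round(3).tolist(),c["T"].round(3).tolist(),c["vertical_fov"],bot.get_state()["position"])
for p in [(.53,.025,.09),(.53,.025,.125),(.52,.299,.036)]: print(proj(c,p))
for n in("scene","side"):
    c=cam(n);save(c,n+"1.png")
    P=cloud(c); z=P[...,2]
    for (x,y),h in [((.53,.025),.125),((.53,.025),.09),((.52,.299),.036),((.52,.299),.072)]:
        m=(abs(z-h)<.004)&(np.hypot(P[...,0]-x,P[...,1]-y)<.07); q=P[m][:,:2].astype(np.float32)
        if len(q)>5: print(n,h,len(q),cv2.minEnclosingCircle(q), q.mean(0))
E
```

```text
[[0.0, -0.952, -0.305, 0.078], [1.0, 0.001, -0.001, -0.001], [0.001, -0.305, 0.952, -0.127], [0.0, 0.0, 0.0, 1.0]] [[0.434, -0.858, -0.277, 0.579], [-0.901, -0.413, -0.132, 0.036], [-0.001, 0.307, -0.952, 0.464], [0.0, 0.0, 0.0, 1.0]] 71.35302735670082 [0.50849327 0.00088931 0.33739986]
[[271.85166071 153.68195845]]
[[270.94694931 157.66858032]]
[[89.62422372 69.50109901]]
scene 0.125 358 ((0.5251912474632263, 0.02282267063856125), 0.02763359434902668) [0.52538484 0.02285471]
scene 0.09 644 ((0.5252414345741272, 0.023142680525779724), 0.05176248401403427) [0.5377739  0.02111799]
scene 0.036 415 ((0.5206900238990784, 0.29675814509391785), 0.043287526816129684) [0.5317931  0.29069775]
scene 0.072 266 ((0.5210404992103577, 0.2974737584590912), 0.025533020496368408) [0.5210239  0.29696095]
side 0.125 596 ((0.5249298810958862, 0.024862732738256454), 0.029058614745736122) [0.5239812  0.02644263]
side 0.09 1039 ((0.5239859819412231, 0.02496088109910488), 0.052092600613832474) [0.5194973  0.04130641]
side 0.036 1524 ((0.5206047892570496, 0.29981642961502075), 0.043614424765110016) [0.5147814  0.31024748]
side 0.072 916 ((0.5197267532348633, 0.2998031675815582), 0.024427371099591255) [0.5193735 0.3007007]
```

View pics/w1.png

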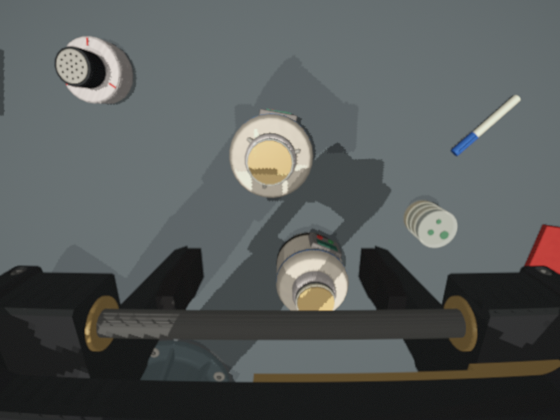

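The wrist view shows the sampler at (270,158), with pins near (250,140) and (297,150). The look-alike is at (312,280) and the head at (92,70). I'll go closer and measure the pins.

Call:
drive_tool:
  deltas:
    - [[88, -5, 0, -50, 0], [88, -10, 5, -100, 0], [88, -10, 5, -100, 0], [88, -10, 5, -100, 0]]

```text
time: 2.25
position: [0.5, 0.0058, 0.2398]
tool_rot: [3.062, 0.696, 0.004]
wrist_force: [0.4, -0.1, 0.3]
finger_gap: 0.0879
grasp_force: 0.0
```

```bash
python3 - <<'E'
from h import *
c=cam("wrist"); P=cloud(c); z=P[...,2]
for h in (.125,.09):
    m=(abs(z-h)<.003)&(np.hypot(P[...,0]-.525,P[...,1]-.024)<.06); q=P[m][:,:2].astype(np.float32); print(h,len(q),cv2.minEnclosingCircle(q))
# rectified view on plane z=.096 : +x up, +y left, 0.25 mm/px
g=np.arange(-60,60,.25)/1000
X,Y=np.meshgrid(.525-g,.024-g,indexing="ij")
m=proj(c,np.stack([X,Y,np.full_like(X,.097)],-1)).reshape(*X.shape,2).astype(np.float32)
r=cv2.remap(c["image"],m[...,0],m[...,1],cv2.INTER_CUBIC)
cv2.imwrite("pics/rect.png",cv2.resize(r,(590,590))[:,:,::-1]); np.save("rect.npy",r)
E
```

```text
0.125 2924 ((0.5240870118141174, 0.02440289407968521), 0.027117891237139702)
0.09 4804 ((0.5238907337188721, 0.024661000818014145), 0.05150999501347542)
```

View pics/rect.png

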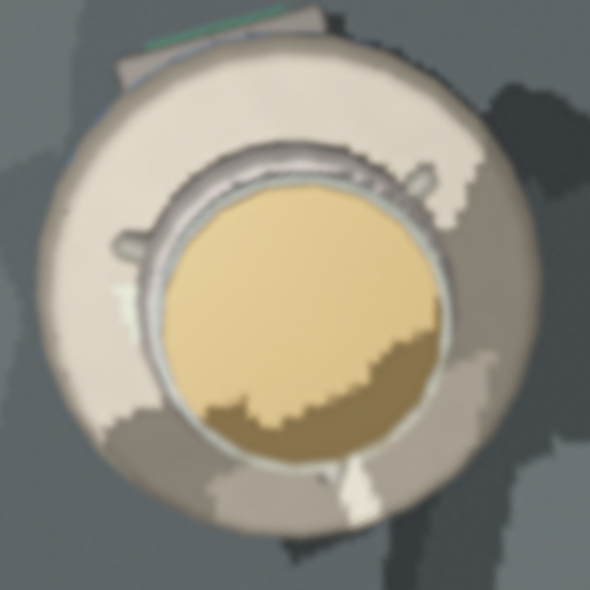

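The rectified view shows pins at (120,245), (432,180) and (330,475). About the centre (292,300), their bearing is about 72° mod 120. Next I'll look at the head's red marks.

Call:
drive_tool:
  deltas:
    - [[88, 0, 55, 0, 0], [88, 0, 110, 0, 0], [88, 0, 165, 0, 0], [88, 0, 220, 0, 0], [88, -5, 270, -10, 0], [88, -5, 270, -10, 0], [88, -5, 270, -10, 0]]

```text
time: 3.18
position: [0.495, 0.2766, 0.2294]
tool_rot: [3.063, 0.698, 0.004]
wrist_force: [0.1, -0.1, 0.5]
finger_gap: 0.0879
grasp_force: 0.0
```

```bash
python3 - <<'E'
from h import *
s=bot.get_state(); print(s["position"],s["qpos"].round(2))
c=cam("wrist"); P=cloud(c); z=P[...,2]; C={}
for h in (.072,.036):
    m=(abs(z-h)<.003)&(np.hypot(P[...,0]-.52,P[...,1]-.298)<.055); q=P[m][:,:2].astype(np.float32); C[h]=cv2.minEnclosingCircle(q)[0]; print(h,len(q),cv2.minEnclosingCircle(q))
cx,cy=np.array(list(C.values())).mean(0)
hsv=cv2.cvtColor(c["image"],cv2.COLOR_RGB2HSV)
m=((hsv[...,0]<8)|(hsv[...,0]>172))&(hsv[...,1]>110)&(hsv[...,2]>60)
k,l,st,ce=cv2.connectedComponentsWithStats(m.astype(np.uint8))
for i in range(1,k):
    if st[i,4]>8:
        p=plane(c,ce[i],.036)[0]; a=np.degrees(np.arctan2(p[1]-cy,p[0]-cx)); print(ce[i].round(),st[i,4],p.round(4),np.hypot(p[0]-cx,p[1]-cy).round(4),a.round(1),(a%120).round(1))
save(c,"head.png")
E
```

```text
[0.49499737 0.27656576 0.22940255] [ 0.3   0.19  1.66 -0.    1.29  1.42]
0.072 1840 ((0.5192144513130188, 0.30000007152557373), 0.024316759780049324)
0.036 2767 ((0.5191223621368408, 0.30001935362815857), 0.04318879172205925)
[275. 125.] 13 [0.5524 0.312  0.036 ] 0.0354 19.7 19.7
[243. 173.] 13 [0.4914 0.322  0.036 ] 0.0354 141.5 21.5
[299. 177.] 15 [0.5138 0.2639 0.036 ] 0.0365 -98.5 21.5
[482. 206.] 30 [0.5776 0.0545 0.036 ] 0.2524 -76.6 43.4
```

View pics/head.png

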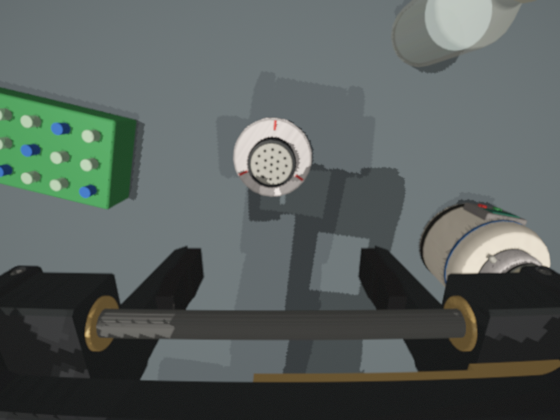

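The head view shows red marks at (275,125), (243,173) and (299,177), which gives keyways at about 21° mod 120. So the head needs turning by about +51°. Grasping now.

Call:
drive_tool:
  deltas:
    - [[88, 12, 12, -30, 0], [88, 24, 23.5, -70, 0], [88, 24, 23.5, -115, 0], [88, 24, 23.5, -150, 0], [88, 24, 23.5, -168, 0], [88, 24, 23.5, -168, 0], [40, 24, 23.5, -168, 0], [40, 24, 23.5, -168, 0], [40, 24, 23.5, -168, 0], [40, 24, 23.5, -168, 0], [40, 24, 23.5, -168, 0], [40, 24, 23.5, -168, 0]]
  squeeze: 45

```text
time: 4.72
position: [0.5183, 0.3002, 0.0602]
tool_rot: [3.063, 0.698, 0.001]
wrist_force: [-0.7, -0.7, 4.8]
finger_gap: 0.0472
grasp_force: 45.0
```

Call:
drive_tool:
  deltas:
    - [[40, 0, 0, 30, 0], [40, 0, 0, 80, 0], [40, 0, -20, 125, 8], [40, 0, -60, 150, 16], [40, 0, -105, 150, 24], [40, 0, -150, 150, 32], [40, 0, -195, 150, 40], [40, 2, -235, 150, 46], [40, 5, -265, 150, 51], [40, 5.5, -275.5, 150, 51], [40, 5.5, -275.5, 150, 51], [40, 5.5, -275.5, 150, 51]]

```text
time: 6.22
position: [0.5232, 0.0257, 0.2094]
tool_rot: [-2.464, -1.948, 0.0]
wrist_force: [-0.4, 0.1, -2.2]
finger_gap: 0.0473
grasp_force: 45.0
```

```bash
python3 - <<'E'
from h import *
s=bot.get_state(); p=s["position"]; print(p,R.from_rotvec(s["tool_rot"]).as_matrix()[:,2].round(4),s["wrist_force"],s["qpos"].round(2))
for n in("side","scene","wrist"):
    c=cam(n); save(c,n+"3.png"); P=cloud(c); z=P[...,2]
    h=p[2]-.0602+.036
    m=(abs(z-h)<.004)&(np.hypot(P[...,0]-p[0],P[...,1]-p[1])<.055); q=P[m][:,:2].astype(np.float32); C=cv2.minEnclosingCircle(q); print(n,len(q),C)
    cx,cy=C[0] if n=="wrist" else p[:2]
    hsv=cv2.cvtColor(c["image"],cv2.COLOR_RGB2HSV)
    m=((hsv[...,0]<8)|(hsv[...,0]>172))&(hsv[...,1]>110)&(hsv[...,2]>60)
    k,l,st,ce=cv2.connectedComponentsWithStats(m.astype(np.uint8))
    for i in range(1,k):
        w=plane(c,ce[i],h)[0]; r=np.hypot(w[0]-cx,w[1]-cy)
        if r<.05: a=np.degrees(np.arctan2(w[1]-cy,w[0]-cx)); print(ce[i].round(),st[i,4],w.round(4),r.round(4),a.round(1),(a%120).round(1))
E
```

```text
[0.52319935 0.02572058 0.20942281] [-7.e-04  6.e-04 -1.e+00] [-0.38235212  0.14495956 -2.24553783] [-0.18  0.12  1.78  0.    1.24  0.05]
side 730 ((0.5229721069335938, 0.02822542004287243), 0.04313334822654724)
scene 138 ((0.5287797451019287, 0.031422361731529236), 0.041753049939870834)
wrist 5829 ((0.5227386951446533, 0.0287020206451416), 0.042869437485933304)
[286. 196.] 73 [0.5337 0.0617 0.1852] 0.0348 71.6 71.6
```

View pics/side3.png

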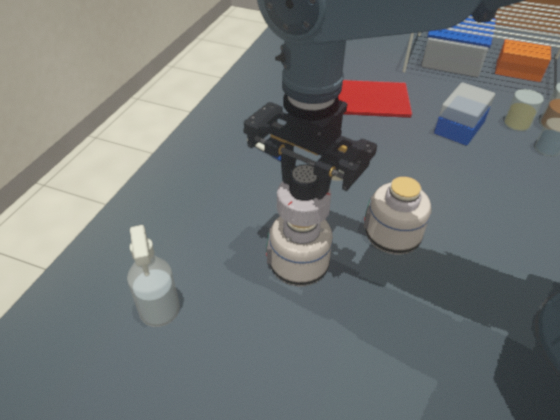

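The side view shows the head held level above the sampler at (303,205). I'll check the offset between head and sampler by fitting the side walls in both fixed views.

```bash
cat > fit.py <<'E'
from h import *
from scipy.optimize import least_squares
def fit(P,lo,hi,r,c0):
    z=P[...,2]; d=np.hypot(P[...,0]-c0[0],P[...,1]-c0[1])
    q=P[(z>lo)&(z<hi)&(abs(d-r)<.008)][:,:2]
    f=least_squares(lambda c:np.hypot(*(q-c).T)-r,c0,loss="soft_l1",f_scale=.001)
    return len(q),f.x.round(4),np.sqrt(np.median(f.fun**2)).round(4)
p=bot.get_state()["position"]; rim=p[2]-.0602
for n in("side","scene","wrist"):
    P=cloud(cam(n))
    print(n,"head",fit(P,rim+.005,rim+.031,.043,p[:2]),"drum",fit(P,.02,.08,.055,[.524,.0245]))
E
python3 fit.py
```

```text
side head (603, array([0.5235, 0.0268]), np.float64(0.0005)) drum (1413, array([0.5253, 0.0234]), np.float64(0.0006))
scene head (241, array([0.5229, 0.0262]), np.float64(0.0004)) drum (602, array([0.5252, 0.0242]), np.float64(0.0014))
wrist head (921, array([0.5226, 0.0271]), np.float64(0.0001)) drum (836, array([0.5257, 0.0239]), np.float64(0.0009))
```

Call:
drive_tool:
  deltas:
    - [[40, 2, -2.7, 0, 0], [40, 2, -2.7, -15, 0], [40, 2, -2.7, -28, 0], [40, 2, -2.7, -36, 0], [40, 2, -2.7, -39, 0], [40, 2, -2.7, -39, 0]]

```text
time: 7.28
position: [0.5255, 0.022, 0.1705]
tool_rot: [-2.464, -1.948, 0.0]
wrist_force: [0.0, 0.9, -2.1]
finger_gap: 0.047
grasp_force: 45.0
```

```bash
python3 fit.py; python3 -c "
from h import *
print(bot.get_state()['position'],bot.get_state()['wrist_force'])"
```

```text
side head (556, array([0.5256, 0.023 ]), np.float64(0.0005)) drum (1408, array([0.5253, 0.0234]), np.float64(0.0006))
scene head (196, array([0.5252, 0.0226]), np.float64(0.0004)) drum (600, array([0.5252, 0.0241]), np.float64(0.0015))
wrist head (911, array([0.5249, 0.0236]), np.float64(0.0001)) drum (1141, array([0.5257, 0.0239]), np.float64(0.001))
[0.52581701 0.02193775 0.17118133] [-0.34297026 -0.43637264 -1.68175706]
```

Call:
drive_tool:
  deltas:
    - [[40, 0, 0.7, -2, 0], [40, 0, 0.7, -5, 0], [40, 0, 0.7, -7, 0], [40, 0, 0.7, -9, 0], [40, 0, 0.7, -9, 0]]

```text
time: 8.05
position: [0.5253, 0.0227, 0.1615]
tool_rot: [-2.464, -1.948, 0.001]
wrist_force: [-0.8, -0.5, -2.3]
finger_gap: 0.0474
grasp_force: 45.0
```

Call:
drive_tool:
  deltas:
    - [[40, 0, 0, -1.5, 0], [40, 0, 0, -3, 0], [40, 0, 0, -4, 0], [40, 0, 0, -4.5, 0], [40, 0, 0, -4.5, 0]]

```text
time: 8.68
position: [0.5255, 0.0227, 0.1572]
tool_rot: [-2.464, -1.948, 0.0]
wrist_force: [-0.0, 0.2, -2.8]
finger_gap: 0.0472
grasp_force: 45.0
```

No contact at the height of the pin tops, so the head is keyed. Pushing home.

Call:
drive_tool:
  deltas:
    - [[40, 0, 0, -1.5, 0], [40, 0, 0, -3, 0], [40, 0, 0, -4.5, 0], [40, 0, 0, -6, 0], [40, 0, 0, -7, 0], [40, 0, 0, -7, 0]]
  squeeze: 58

```text
time: 9.43
position: [0.5257, 0.0227, 0.1508]
tool_rot: [2.464, 1.948, 0.0]
wrist_force: [-3.9, 0.2, 7.0]
finger_gap: 0.0465
grasp_force: 58.0
```

Call:
drive_tool:
  deltas:
    - [[40, 0, 0, -0.5, 0], [40, 0, 0, -1, 0], [40, 0, 0, -1.5, 0], [40, 0, 0, -1.5, 0], [40, 0, 0, -1.5, 0]]

```text
time: 10.05
position: [0.5256, 0.0227, 0.1501]
tool_rot: [2.464, 1.948, 0.0]
wrist_force: [-7.0, 0.9, 14.2]
finger_gap: 0.0467
grasp_force: 58.0
```

Call:
drive_tool:
  deltas:
    - [[40, -0.5, 0, -0.5, 0], [40, -0.8, 0, -1, 0], [40, -0.8, 0, -1, 0], [40, -0.8, 0, -1, 0]]

```text
time: 10.55
position: [0.5256, 0.0227, 0.1501]
tool_rot: [2.463, 1.948, 0.002]
wrist_force: [-6.9, 1.3, 17.5]
finger_gap: 0.0468
grasp_force: 58.0
```

```bash
python3 - <<'E'
from h import *
s=bot.get_state(); print(s["position"],s["wrist_force"],s["ft_torque"],s["grasp_force"])
c=cam("side"); cv2.imwrite("pics/fin.png",cv2.resize(c["image"][150:300,220:400],(720,600),interpolation=cv2.INTER_CUBIC)[:,:,::-1])
for n in("side","wrist"):
    c=cam(n); P=cloud(c); z=P[...,2]; d=np.hypot(P[...,0]-.5255,P[...,1]-.0235)
    print(n,"skirt top",np.median(z[(d>.029)&(d<.041)&(z>.115)&(z<.135)]),"deck",np.median(z[(d>.046)&(d<.053)&(z>.08)&(z<.1)]))
E
```

```text
[0.52558953 0.02265323 0.15010522] [-6.87640894  1.28347233 17.4516262 ] [0.1876199  1.18663354 0.00279105] 58.00777640193701
side skirt top 0.12595597930331875 deck 0.08819636108371798
wrist skirt top 0.12585589777435663 deck 0.08897440823008253
```

View pics/fin.png

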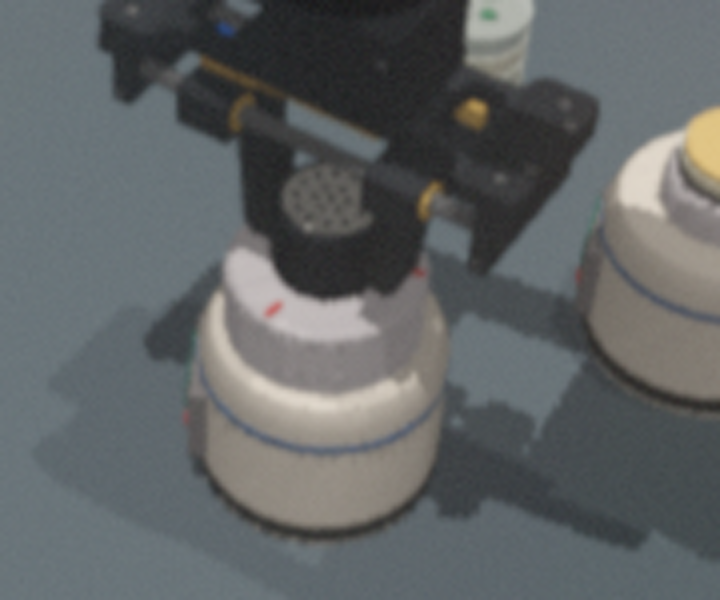

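The final crop shows the rim on the deck at (320,385). The skirt top measures 0.126 m (90 + 36 mm), and TCP z stayed at 0.1501 under extra push, so the head is home.

```bash
python3 -c "
from rig import bot
print(bot.sign_off())"
```

```text
the job is handed in; nothing more can be done
None
```

The sampling head is keyed over the pins of the farther sampler and held fully home, still gripped by its collar with about 17 N showing at the wrist; the job was handed in at about 11 s, with the plates, spray bottle and marker left alone.

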